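Snap the end cap on the ribbon stand

ROBOT

A 6-joint arm with a two-finger parallel gripper is mounted at the origin on a cart in front of the work surface, level with it; the furniture and walls round the work are solid. World frame = base frame: x ahead of the robot, y to its left, z up, the work surface at z = 0. Lengths are in m, angles in rad, forces in N, time in s.
With the tool pointing down it reaches from about 0.425 to 1.125 m from the base axis. Payload 14.9 kg.
Tool frame: the origin (TCP) lies between the finger pads; the fingertips stand 19 mm ahead of it and the grasp point (between the pads) is the TCP; x points along the fingers, y is the direction in which the jaws open and shut, and the axes are right-handed (so a half turn about x gives the same grasp; the last joint's range is limited). The gripper opens to 91 mm and grips with 3 to 60 N. Pads are 32 mm wide; open, the fingers measure 118 mm over their backs; the gripper's body (76 mm by 178 mm) begins 60 mm behind the grasp point.
Start: joints at [-1.273, 0.379, 1.734, -0, 1.028, -0.033], TCP at [0.227, -0.662, 0.233] pointing down, gripper open.
Joint ranges: [-2.77, 2.77], [-0.74, 2.19], [0, 2.66], [-1.06, 4.2], [0.31, 2.87], [-3.08, 3.08]. Speed limits (rad/s): [1.89, 1.89, 2.39, 3.14, 3.14, 3.14].

INTERFACE

Orientations are given as a unit quaternion [x, y, z, w].
In Python, from workcell import * gives the robot as it stands. The module is installed in compiled form; this text tells all that it offers.
- The arm moves only by the tool move_arm, never from a script. Its arguments are lists of equal length, an entry for each row: "slide": the shift along the tool's x, y, z scaled (see below), a list of three; "twist": the turn, a rotation vector about the tool's x, y, z scaled (see below), a list of three. A call has 1 to 8 rows; each row is the pose to reach, as a shift and turn from the pose measured when the call began, along the tool's axes at that moment, turning the shorter way round; what a row does not reach only later rows make up. The controller multiplies each number of a shift by 30 cm and each number of a turn by 360 degrees. A row lasts 1/10 s, in which the tool goes at most 50 mm and 8.59 degrees, less where a joint would pass 70% of its speed; a pose out of reach is approached as far as the arm can. A call with a number of a shift or a turn outside -1 to 1 is refused whole. A call with a gripper value outside its range is refused whole. "fingers" is the opening, from 0 (shut) to 1 (fully open), set as the call begins (left out, the last holds). The fingers move at their own pace and stop on an object; "newtons" is the grip in N (left out, the last holds). Time passes only in rows, so rows that repeat a pose let the fingers close. It gives the time, the measured TCP pose, the force and the opening at its end, in the units of the state.
- state(): the state, without advancing time (a new reading comes with each control period).
- read_camera(name): name is "scene" or "top" or "wrist"; returns the picture (480x640x3 uint8, blue, green, red); there is no depth.
- camera_model(name): a dict with "fovy" (degrees; the focal length in pixels is half the picture's height over the tangent of half this angle, whatever the lens; pixels are square), "cx", "cy" (the principal point, pixels), "dist" ([k1, k2, p1, p2, k3] as OpenCV has them; the pictures are not rectified), "rvec" (rotation vector, rad) and "tvec" (3), from world to camera coordinates, as OpenCV has them. Camera axes: x right, y down, z forward; pixel columns grow to the right and rows downward; lengths in m; the calibration is good to about 2 mm. A picture is of the moment at which its call begins: read the wrist's pose just before it. camera_model takes no time and is no camera call; for the wrist camera it gives the pose at the moment of the call.
- sign_off(): hands the job in, once; it reports no verdict.
The state is a dict: "time_s": time; "q": joint angles; "joint_vel": joint speeds; "joint_torque": joint torques, N m; "eef_pos": TCP position; "tcp_rot": TCP orientation; "ft_force": force on the tool from outside, world axes, zero at the start; "ft_torque": the same for the moment, N m; "gripper_width": opening from 0.0 (shut) to 1.0 (fully open).
Only numpy, scipy, OpenCV 4.12 (cv2) and the standard library are available. Lean on these libraries where they do the work, as an engineer would, in place of code of your own. Each camera call takes 0.05 s, during which the arm holds its last target.

TASK

Secure the ribbon spool: of the three black end caps on the marble board take the one that fits the spindle of the ribbon stand (the middle-sized one), set it upright over the spindle and press it straight down until it clicks over the sprung tongues. Keep pressing after the click until the sprung collar under the cap is squeezed fully down, and finish while still holding the cap down there: do not let go. Leave the two other caps on the board, and do not push the other things about.

Things in the scene. Friction and masses are not known exactly. Their poses are not given: they have to be found in the camera images.
- cap_middle: Round black plastic end cap, 27 mm high, closed on top: flange 44 mm across, 3 mm thick, at the bottom, on it a ribbed knob 32 mm across to grip (from 3 to 27 mm above the underside). Mouth below: a 18 mm hole through the flange; above it the inside is 26 mm wide and hollow up to 24 mm. Origin: centre of the underside, z up. 20 to 45 g. The right one: its mouth passes the 15 mm spindle with 1.5 mm of play all round, and catches under the tongues.
- cap_small: Round black plastic end cap, 27 mm high, closed on top: flange 34 mm across, 3 mm thick, at the bottom, on it a ribbed knob 25 mm across to grip (from 3 to 27 mm above the underside). Mouth below: a 12 mm hole through the flange; above it the inside is 19 mm wide and hollow up to 24 mm. Origin: centre of the underside, z up. 20 to 45 g. Too small for the spindle.
- cap_large: Round black plastic end cap, 27 mm high, closed on top: flange 54 mm across, 3 mm thick, at the bottom, on it a ribbed knob 40 mm across to grip (from 3 to 27 mm above the underside). Mouth below: a 26 mm hole through the flange; above it the inside is 34 mm wide and hollow up to 24 mm. Origin: centre of the underside, z up. 20 to 45 g. Too large: it slides over the tongues without catching.
- stand: Ribbon stand, fixed: round dark base 90 mm across, 12 mm high, on it a gold ribbon spool 54 mm across (top at 36 mm), and through the spool an upright steel spindle 15 mm thick, tapering from 54 mm height to 7 mm across at its tip, 62 mm high. Origin: centre of the base's underside, on the spindle's axis, z up.
- stud_tip (a point): Centre of the spindle's tip, 62 mm above the stand's origin.
- tongues (a point): Point on the spindle's axis at the widest height (47 mm above the stand's origin) of three sprung steel tongues, 22 mm across there, with a ramp above (from 53 mm) and a catch below. Pushing the middle cap over them takes about 5 to 12 N while its underside goes from 51 to 47 mm; then the force drops and the cap meets the collar.
- press_collar (a joint): Sprung steel collar, a ring 36 mm across round the spindle, top 46 mm above the stand's origin at rest. Value: how far it is pressed down, 0 to 0.006 m (stop: the cap's underside is then at 40 mm). 1 N preload and 1.8 N per mm, about 12 N at the stop. At 2 to 3 mm the tongues snap out over the cap's flange, tugging it down; let go, it rests at 2 to 3 mm. Keep it beyond 4.5 mm.
- board: Pale marble board, 130 mm (its x) by 200 mm (its y) and 10 mm thick, fixed. The caps stand on it in a row along its y, about 65 mm apart, 25 mm from the middle towards its -x side. Origin: centre of the underside.
- marker: Black marker pen, 130 x 13 x 13 mm, lying on the board along its +x edge. Bystander.
- ribbon_brown: Brown ribbon spool, 60 mm across, 28 mm high. Bystander at the back.
- ribbon_red: Red ribbon spool, 60 mm across, 28 mm high. Bystander at the back.
- tape_roll: Roll of packing tape, 88 mm across, 24 mm high. Bystander at the back.
- card_stack: Stack of cards, 55 x 85 x 14 mm. Bystander to the left of the stand.
Not all that is in view belongs to the job. What is shaped like the cap_middle but yellow is not meant.

How it is judged:
On the way, in this order (a step that is already met when the one before it is completed fails the run):
1. the middle-sized cap is lifted off the board in the gripper (height (world z) of cap_middle above 0.035 m and contact force between the fingers and cap_middle above 0.5 N), for 0.2 s.
2. the cap is pressed past the click, upright on the spindle, and the collar fully down (horizontal distance between cap_middle and stand below 0.004 m and z of cap_middle in the frame of stand below 0.0418 m and angle between cap_middle's own z axis and vertical below 0.12 rad and value of joint press_collar above 0.0045 m), for 0.2 s.
At the end, for the whole second after the job is handed in: The middle-sized cap sits on the spindle (axes within 4 mm, upright within 0.12 rad), its underside less than 41.8 mm above the stand's origin, the collar pressed down more than 4.5 mm of its 6 mm, and the gripper's fingers still hold or press the cap with more than 3 N (all of step 2 and contact force between the fingers and cap_middle above 3 N); the arm keeps its last pose, push and grip.
It fails at once if one of the other two caps is lifted or pushed more than 40 mm (distance of any of cap_small, cap_large from where it was at the start of the episode above 0.04 m or height (world z) of any of cap_small, cap_large above 0.035 m or height (world z) of any of cap_small, cap_large below 0.005 m).
It fails at once if a bystander is pushed more than 30 mm (distance of any of ribbon_brown, ribbon_red, tape_roll, card_stack, marker from where it was at the start of the episode above 0.03 m).
It also fails if it takes over 48 s, if anything falls off the work surface, if the arm or the gripper's body presses on something with over 40 N, if the wrist force passes 120 N, or if a joint passes its speed limit or range.

## Working session

There is one attempt and no reset: what is moved stays moved. The work goes in short steps, Python scripts to look and compute and a tool call to move; the robot and the scene stay as the last step left them, time stands still between calls to the robot, and variables do not carry over. Pictures are saved under pics/ and viewed, and the job is handed in when it is done.

Besides the shell and the picture viewer there is one more tool, called as name(argument=value, ...) on one line, values as JSON. move_arm: Moves the arm, as the interface text tells. Its arguments: {"type":"object","properties":{"slide":{"type":"array"},"twist":{"type":"array"},"fingers":{"type":"number"},"newtons":{"type":"number"}},"required":["slide","twist"]}

```bash
mkdir -p pics; python3 - <<'E'
from workcell import *
import cv2
s=state();print(s)
for n in ["scene","top","wrist"]:
    m=camera_model(n);print(n,m)
    cv2.imwrite(f"pics/{n}0.png",read_camera(n))
E
```

```text
{'time_s': 0.0, 'q': array([-1.27331411e+00,  3.79400605e-01,  1.73478280e+00, -4.12720667e-05,
        1.02849595e+00, -3.32818322e-02]), 'joint_vel': array([-8.30840957e-04, -1.20142787e-04, -3.28924054e-05,  7.22039030e-05,
        1.05850255e-03,  1.47902570e-03]), 'joint_torque': array([-2.16305183e-03, -7.63734698e+01, -4.34366727e+01,  6.48806873e-02,
        4.23883460e-02, -7.96176028e-05]), 'eef_pos': array([ 0.22722376, -0.66169611,  0.23229281]), 'tcp_rot': array([-0.69739435, -0.11679702,  0.69752034, -0.11603859]), 'ft_force': array([-1.2216766 ,  0.90284081,  0.08040631]), 'ft_torque': array([0.02003509, 0.02449391, 0.06331685]), 'gripper_width': 1.0031669643694783}
scene {'fovy': 48.92167735003678, 'cx': 320.30870873230504, 'cy': 236.60174279105954, 'dist': array([-0.03625981,  0.        ,  0.        ,  0.        ,  0.        ]), 'rvec': array([ 1.9663159 , -0.89945869,  0.53854037]), 'tvec': array([-0.45564433,  0.2645297 ,  0.9307699 ])}
top {'fovy': 44.46750847902368, 'cx': 313.09207019889925, 'cy': 247.63197120950198, 'dist': array([0.03777785, 0.        , 0.        , 0.        , 0.        ]), 'rvec': array([ 2.10032243, -2.12369214,  0.20012772]), 'tvec': array([-0.10998235,  0.58161004,  1.25034796])}
wrist {'fovy': 62.43577582238428, 'cx': 321.50324707748456, 'cy': 234.34396287530524, 'dist': array([-0.00208743,  0.        ,  0.        ,  0.        ,  0.        ]), 'rvec': array([-2.34809918,  1.67727204,  0.25459835]), 'tvec': array([-0.70085419, -0.03215427,  0.39196843])}
```

View pics/scene0.png

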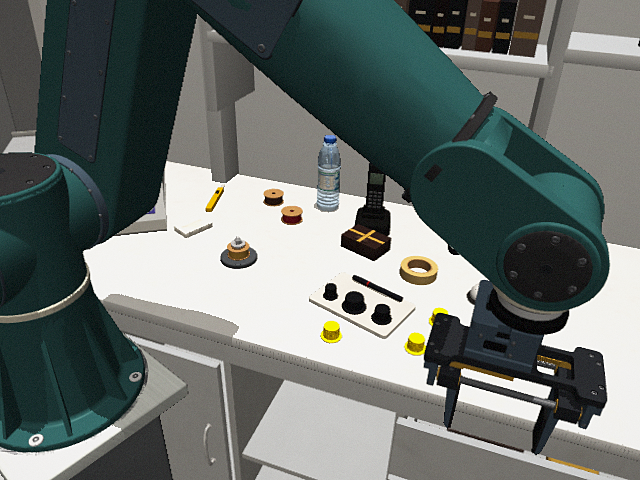

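View pics/top0.png

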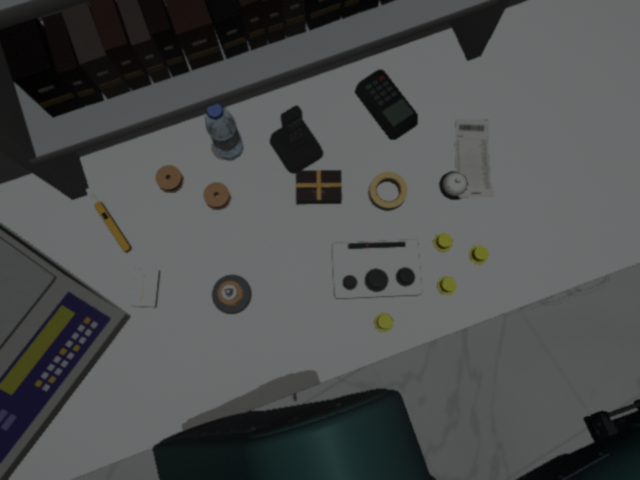

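View pics/wrist0.png

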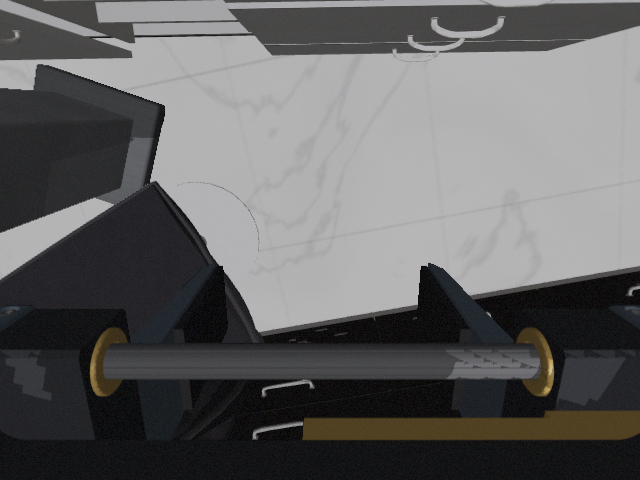

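Candidates: in the top view, black caps at (350,283), (377,280) and (405,277), and yellow look-alikes at (385,322), (447,285), (480,254) and (444,242). The middle-sized black cap looks like the one at (405,277). I'll measure and check it in a crop.

```bash
cat > h.py <<'E'
import numpy as np, cv2
from workcell import *
from scipy.spatial.transform import Rotation as R
def K(m):
    f=240/np.tan(np.radians(m["fovy"]/2)); return np.array([[f,0,m["cx"]],[0,f,m["cy"]],[0,0,1]])
def ray(m,uv):
    p=cv2.undistortPoints(np.array([[uv]],float),K(m),np.array(m["dist"]))[0,0]
    Rm=cv2.Rodrigues(np.array(m["rvec"]))[0]
    return -Rm.T@np.array(m["tvec"]), Rm.T@np.array([p[0],p[1],1])
def onplane(m,uv,z):
    c,d=ray(m,uv); return c+d*(z-c[2])/d[2]
def tri(l):
    A=np.zeros((3,3));b=np.zeros(3)
    for m,uv in l:
        c,d=ray(m,uv);d/=np.linalg.norm(d);P=np.eye(3)-np.outer(d,d);A+=P;b+=P@c
    return np.linalg.solve(A,b)
def proj(m,p):
    return cv2.projectPoints(np.array([p],float),np.array(m["rvec"]),np.array(m["tvec"]),K(m),np.array(m["dist"]))[0].ravel()
E
python3 - <<'E'
from h import *
t=cv2.imread("pics/top0.png");s=cv2.imread("pics/scene0.png")
c=t[225:315,200:430];cv2.imwrite("pics/topc.png",cv2.resize(c,None,fx=3.4,fy=3.4,interpolation=cv2.INTER_CUBIC))
c=s[225:345,200:430];cv2.imwrite("pics/scenec.png",cv2.resize(c,None,fx=3.4,fy=3.4,interpolation=cv2.INTER_CUBIC))
g=t.max(2);
m=camera_model("top")
for th in (40,60):
  n,l,st,ce=cv2.connectedComponentsWithStats((g<th).astype(np.uint8))
  for i in range(1,n):
    x,y,w,h,a=st[i]
    if 30<a<3000 and 190<x<440 and 220<y: print(th,st[i],ce[i],[onplane(m,ce[i],z)[:2].round(4) for z in (.012,.02,.037)])
E
```

```text
40 [369 243  36   4 128] [385.953125 244.453125] [array([ 0.595, -0.284]), array([ 0.5933, -0.283 ]), array([ 0.5898, -0.281 ])]
40 [349 244  17   4  66] [357.  245.5] [array([ 0.5933, -0.2173]), array([ 0.5917, -0.2167]), array([ 0.5882, -0.2156])]
40 [397 268  17  17 229] [404.91703057 276.34934498] [array([ 0.5203, -0.3245]), array([ 0.5191, -0.3233]), array([ 0.5165, -0.3208])]
40 [366 270  21  21 361] [375.90581717 279.87257618] [array([ 0.5129, -0.2583]), array([ 0.5117, -0.2575]), array([ 0.5093, -0.2558])]
40 [344 276  12  13 124] [349.37096774 282.08870968] [array([ 0.5085, -0.1978]), array([ 0.5074, -0.1974]), array([ 0.505 , -0.1965])]
60 [348 242  57   7 289] [375.58823529 244.84429066] [array([ 0.5943, -0.2601]), array([ 0.5927, -0.2593]), array([ 0.5892, -0.2576])]
60 [365 269  23  23 412] [375.97815534 279.90776699] [array([ 0.5128, -0.2584]), array([ 0.5117, -0.2577]), array([ 0.5092, -0.256 ])]
60 [396 268  19  18 270] [404.88518519 276.54444444] [array([ 0.5198, -0.3244]), array([ 0.5186, -0.3232]), array([ 0.5161, -0.3207])]
60 [213 275  38  39 667] [232.56671664 295.24737631] [array([0.4815, 0.068 ]), array([0.4805, 0.0668]), array([0.4785, 0.0643])]
60 [343 276  14  14 155] [349.3483871  282.15483871] [array([ 0.5083, -0.1978]), array([ 0.5072, -0.1973]), array([ 0.5048, -0.1964])]
```

View pics/topc.png

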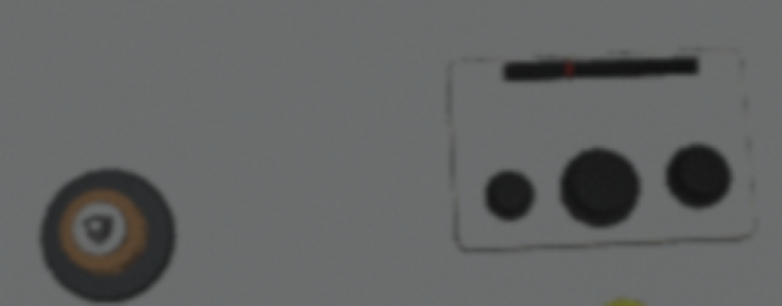

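View pics/scenec.png

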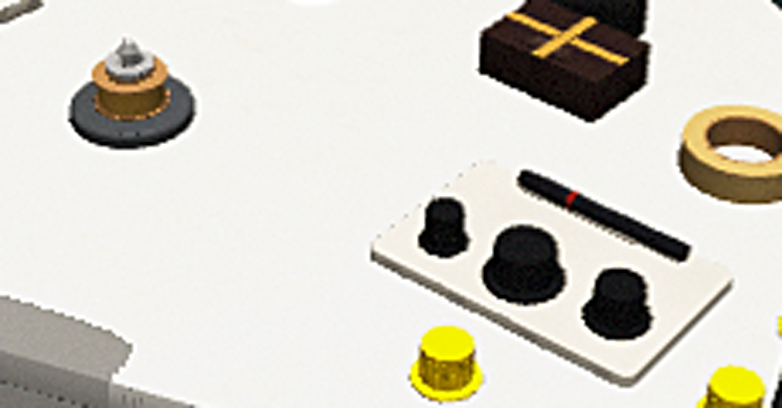

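The crop confirms the choice: the middle-sized black cap is the right-hand one at (405,277). It stands at about (0.519,-0.324), and the stand at about (0.482,0.068). Next I'll write a helper that works out the moves.

```bash
cat >> h.py <<'E'
def go(pos,jaw):
    """print slide/twist from current pose to pos with tool x down and jaws along +-jaw(angle, rad)"""
    s=state();p=np.array(s["eef_pos"]);r=R.from_quat(s["tcp_rot"])
    best=None
    for a in (jaw,jaw+np.pi):
        y=np.array([np.cos(a),np.sin(a),0]);x=np.array([0,0,-1.]);
        M=R.from_matrix(np.c_[x,y,np.cross(x,y)])
        tw=(r.inv()*M).as_rotvec()
        if best is None or np.linalg.norm(tw)<np.linalg.norm(best): best=tw
    sl=r.inv().apply(np.array(pos)-p)
    Y=r.apply([0,1,0])
    print("t",round(s["time_s"],2),"pos",p.round(4),"down",r.apply([1,0,0]).round(3),"jaw",round(float(np.arctan2(Y[1],Y[0])),3),"q",np.round(s["q"],2),"F",np.round(s["ft_force"],1),"w",round(s["gripper_width"],3))
    print("slide",(sl/.3).round(4),"twist",(best/2/np.pi).round(4),"rows",round(max(np.linalg.norm(sl)/.05,np.degrees(np.linalg.norm(best))/8.59),1))
E
python3 -c "
from h import *
go([.519,-.324,.20],.093)"
```

```text
t 0.15 pos [ 0.2273 -0.6618  0.2324] down [-0.     0.001 -1.   ] jaw -1.24 q [-1.27  0.38  1.73 -0.    1.03 -0.03] F [0.5 0.5 0. ] w 0.999
slide [ 0.1087 -0.7489 -1.2854] twist [-2.122e-01 -1.000e-04  1.000e-04] rows 8.9
```

move_arm(slide=[[0.05, -0.45, -0.77], [0.05, -0.45, -0.77], [0.05, -0.45, -0.77], [0.05, -0.45, -0.77], [0.05, -0.45, -0.77], [0.05, -0.45, -0.77]], twist=[[-0.12, 0, 0], [-0.12, 0, 0], [-0.12, 0, 0], [-0.12, 0, 0], [-0.12, 0, 0], [-0.12, 0, 0]], fingers=0.75, newtons=40)

```text
time_s: 0.75
eef_pos: [0.4037, -0.4559, 0.2171]
tcp_rot: [0.604, 0.368, -0.604, 0.367]
ft_force: [-0.4, -0.2, 0.5]
gripper_width: 0.751
```

```bash
python3 -c "
from h import *
go([.519,-.324,.18],.093)"
```

```text
t 0.75 pos [ 0.4037 -0.4559  0.2171] down [-0.001  0.002 -1.   ] jaw -0.479 q [-0.88  0.26  1.93  0.    0.95 -0.41] F [-0.4 -0.2  0.5] w 0.751
slide [ 0.1243  0.1387 -0.5673] twist [-0.091  -0.0003  0.0001] rows 3.8
```

move_arm(slide=[[0.124, 0.139, -0.567], [0.124, 0.139, -0.567], [0.124, 0.139, -0.567], [0.124, 0.139, -0.567], [0.124, 0.139, -0.567], [0.124, 0.139, -0.567], [0.124, 0.139, -0.567]], twist=[[-0.091, 0, 0], [-0.091, 0, 0], [-0.091, 0, 0], [-0.091, 0, 0], [-0.091, 0, 0], [-0.091, 0, 0], [-0.091, 0, 0]])

```text
time_s: 1.45
eef_pos: [0.5186, -0.3251, 0.1803]
tcp_rot: [0.477, 0.522, -0.477, 0.521]
ft_force: [-0.8, -0.4, 0.1]
gripper_width: 0.746
```

```bash
python3 -c "
from h import *
go([.519,-.324,.034],.093)
m=camera_model('wrist');im=read_camera('wrist');cv2.imwrite('pics/w1.png',im)
print(m)
for z in (.01,.037): print(proj(m,[.519,-.324,z]))
import pickle;pickle.dump(m,open('w1.pkl','wb'))
"
```

```text
t 1.45 pos [ 0.5186 -0.3251  0.1803] down [-0.001  0.001 -1.   ] jaw 0.09 q [-0.6   0.31  1.94  0.    0.89 -0.69] F [-0.8 -0.4  0.1] w 0.746
slide [ 0.4876  0.002  -0.0026] twist [-0.0005 -0.0002  0.0001] rows 2.9
{'fovy': 62.43577582238428, 'cx': 321.50324707748456, 'cy': 234.34396287530524, 'dist': array([-0.00208743,  0.        ,  0.        ,  0.        ,  0.        ]), 'rvec': array([-2.83892577, -0.12723291, -0.01796393]), 'tvec': array([-0.48834552, -0.37228358,  0.23267475])}
[321.06179579 214.50145133]
[320.9940896 223.1557213]
```

View pics/w1.png

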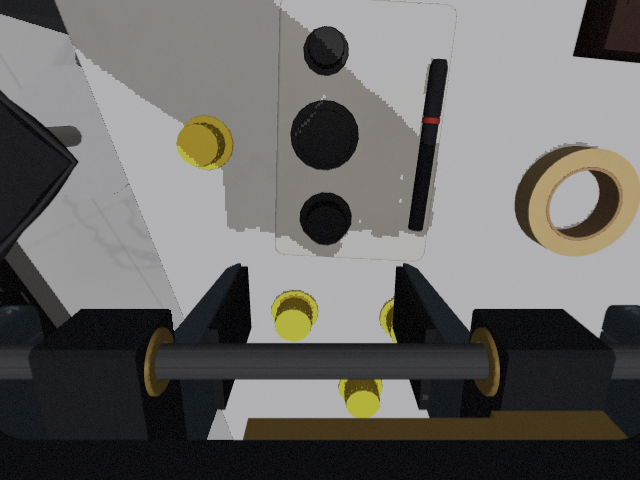

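The wrist view shows the three caps on the board at (326,50), (324,135) and (326,218). The nearest, at (326,218), is the middle one, and it lines up with the jaws.

```bash
python3 -c "
from h import *
import pickle
m=pickle.load(open('w1.pkl','rb'));im=cv2.imread('pics/w1.png')
c=im[180:260,270:460];cv2.imwrite('pics/w1c.png',cv2.resize(c,None,fx=4,fy=4,interpolation=cv2.INTER_CUBIC))
g=im.max(2)
for th in (45,60,70):
  n,l,st,ce=cv2.connectedComponentsWithStats((g<th).astype(np.uint8))
  for i in range(1,n):
    if 800<st[i][4]<5000 and 280<ce[i][0]<370 and ce[i][1]<260:
      k=cv2.findContours((l==i).astype(np.uint8),0,cv2.CHAIN_APPROX_NONE)[0][0]
      e=cv2.fitEllipse(k); z=.0115
      p=onplane(m,e[0],z); print(th,st[i],e,p.round(4))
"
```

```text
45 [ 304   27   44   48 1139] ((324.9858093261719, 50.63885498046875), (41.087242126464844, 47.335262298583984), 12.117518424987793) [ 0.5107 -0.1987  0.0115]
45 [ 291  100   68   70 3581] ((324.1753234863281, 134.8104705810547), (66.63878631591797, 67.44815826416016), 23.397987365722656) [ 0.5157 -0.2591  0.0115]
45 [ 300  193   51   52 2056] ((325.10565185546875, 217.77162170410156), (50.18155288696289, 50.50483703613281), 0.32353389263153076) [ 0.5226 -0.3261  0.0115]
60 [ 303   26   45   50 1708] ((325.51171875, 50.54450988769531), (43.70398712158203, 47.929359436035156), 0.5016220211982727) [ 0.5111 -0.1986  0.0115]
60 [ 291  100   68   70 3681] ((324.11846923828125, 134.6398468017578), (66.73766326904297, 68.42221069335938), 179.20089721679688) [ 0.5156 -0.259   0.0115]
60 [ 300  193   52   52 2072] ((325.1462097167969, 217.91696166992188), (50.200294494628906, 50.91191482543945), 174.3574676513672) [ 0.5226 -0.3262  0.0115]
70 [ 303   26   46   50 1725] ((325.5560607910156, 50.622802734375), (43.74603271484375, 48.34461975097656), 0.32465052604675293) [ 0.5111 -0.1987  0.0115]
70 [ 291  100   68   70 3700] ((324.14837646484375, 134.69386291503906), (66.82783508300781, 68.6723861694336), 2.707998514175415) [ 0.5156 -0.259   0.0115]
70 [ 300  192   52   53 2089] ((325.1716003417969, 217.82101440429688), (50.251983642578125, 51.254703521728516), 170.86245727539062) [ 0.5226 -0.3262  0.0115]
```

View pics/w1c.png

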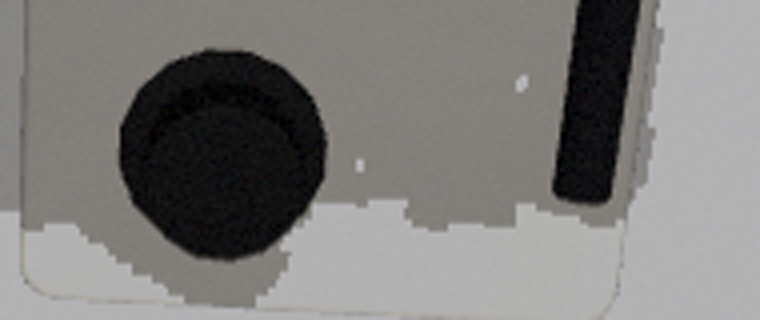

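```bash
python3 -c "
from h import *
go([.521,-.3255,.035],.093)"
```

```text
t 1.5 pos [ 0.5185 -0.3252  0.1804] down [-0.     0.001 -1.   ] jaw 0.09 q [-0.6   0.31  1.94  0.    0.89 -0.69] F [0.5 1.2 0.1] w 0.749
slide [0.4845 0.0084 0.0025] twist [-0.0005 -0.0002  0.    ] rows 2.9
```

move_arm(slide=[[0.1, 0.008, 0.002], [0.2, 0.008, 0.002], [0.3, 0.008, 0.002], [0.38, 0.008, 0.002], [0.44, 0.008, 0.002], [0.47, 0.008, 0.002], [0.484, 0.008, 0.002], [0.484, 0.008, 0.002]], twist=[[0, 0, 0], [0, 0, 0], [0, 0, 0], [0, 0, 0], [0, 0, 0], [0, 0, 0], [0, 0, 0], [0, 0, 0]])

```text
time_s: 2.3
eef_pos: [0.521, -0.3257, 0.0354]
tcp_rot: [0.477, 0.522, -0.477, 0.522]
ft_force: [0.1, 0.3, 0.4]
gripper_width: 0.75
```

```bash
python3 -c "
from h import *
go([.521,-.3255,.035],.093)
m=camera_model('wrist');im=read_camera('wrist');cv2.imwrite('pics/w2.png',im)
"
```

```text
t 2.3 pos [ 0.521  -0.3257  0.0354] down [-0.     0.001 -1.   ] jaw 0.09 q [-0.6   0.54  1.95  0.    0.65 -0.69] F [0.1 0.3 0.4] w 0.75
slide [ 0.0014  0.0001 -0.0006] twist [-0.0006 -0.0002  0.    ] rows 0.0
```

View pics/w2.png

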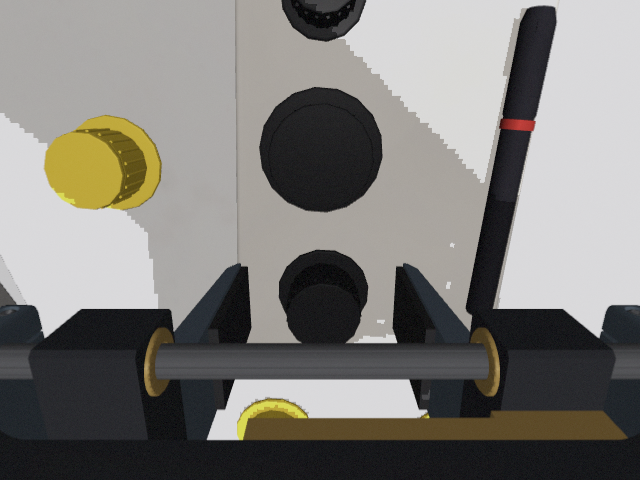

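The cap at (323,300) stands centred between the jaws, so I'm closing on it.

move_arm(slide=[[0, 0, 0], [0, 0, 0], [0, 0, 0], [0, 0, 0], [0, 0, 0], [0, 0, 0], [0, 0, 0], [0, 0, 0]], twist=[[0, 0, 0], [0, 0, 0], [0, 0, 0], [0, 0, 0], [0, 0, 0], [0, 0, 0], [0, 0, 0], [0, 0, 0]], fingers=0, newtons=45)

```text
time_s: 3.15
eef_pos: [0.5213, -0.3258, 0.036]
tcp_rot: [0.477, 0.522, -0.477, 0.522]
ft_force: [-0.1, 0.7, 3.8]
gripper_width: 0.342
```

```bash
python3 -c "
from h import *
go([.521,-.3255,.16],.093)
m=camera_model('wrist');im=read_camera('wrist');cv2.imwrite('pics/w3.png',im)
for z in (.013,.037): print(proj(m,list(state()['eef_pos'][:2])+[z]))
"
```

```text
t 3.15 pos [ 0.5213 -0.3258  0.036 ] down [ 0.     0.001 -1.   ] jaw 0.09 q [-0.6   0.54  1.95  0.    0.65 -0.69] F [-0.1  0.7  3.8] w 0.342
slide [-0.4134 -0.0006 -0.0014] twist [-0.0005 -0.0001 -0.0001] rows 2.5
[319.40717524 292.03885126]
[319.12390728 316.5972931 ]
```

View pics/w3.png

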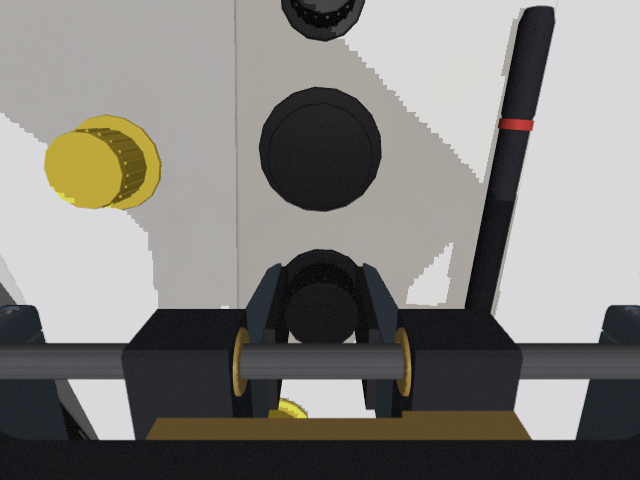

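move_arm(slide=[[-0.05, 0, 0], [-0.13, 0, 0], [-0.22, 0, 0], [-0.3, 0, 0], [-0.36, 0, 0], [-0.4, 0, 0], [-0.41, 0, 0], [-0.41, 0, 0]], twist=[[0, 0, 0], [0, 0, 0], [0, 0, 0], [0, 0, 0], [0, 0, 0], [0, 0, 0], [0, 0, 0], [0, 0, 0]])

```text
time_s: 4.0
eef_pos: [0.5212, -0.3259, 0.1591]
tcp_rot: [0.477, 0.522, -0.477, 0.522]
ft_force: [-0.2, -0.3, -0.4]
gripper_width: 0.344
```

```bash
python3 -c "
from h import *
m=camera_model('wrist');im=read_camera('wrist');cv2.imwrite('pics/w4.png',im)
go([.481,.067,.16],.5)
t=cv2.imread('pics/top0.png');s=cv2.imread('pics/scene0.png')
mt=camera_model('top');ms=camera_model('scene')
# base ellipse in top and scene
g=t.max(2); hsv=cv2.cvtColor(t,cv2.COLOR_BGR2HSV)
c=t[265:325,205:260];cv2.imwrite('pics/st_t.png',cv2.resize(c,None,fx=9,fy=9,interpolation=cv2.INTER_CUBIC))
c=s[225:275,210:270];cv2.imwrite('pics/st_s.png',cv2.resize(c,None,fx=9,fy=9,interpolation=cv2.INTER_CUBIC))
print(g[295,205:260])
for x,y in [(.482,.068),(.481,.067)]:
  for z in (.012,.036,.046,.062): print(z,proj(mt,[x,y,z]).round(1),proj(ms,[x,y,z]).round(1))
"
```

```text
t 4.05 pos [ 0.5209 -0.3257  0.1585] down [-0.     0.001 -1.   ] jaw 0.09 q [-0.6   0.34  1.94  0.    0.85 -0.69] F [-0.5  0.1 -0.5] w 0.339
slide [-0.0034 -0.0153 -1.3157] twist [-0.0653 -0.0002 -0.    ] rows 7.9
[109 109 109 109 109 104  86  61  44  45  45  45  56  74  86  87  88  94
 100 104  98  85  70  60  57  63  79  96 104 103  88  72  76  86  88  85
  80  70  53  46  46  47  45  45  42  45  73 100 107 109 108 110 108 109
 109]
0.012 [232.6 295. ] [239.1 255.6]
0.036 [231.  293.7] [238.6 247.2]
0.046 [230.3 293.2] [238.3 243.7]
0.062 [229.2 292.3] [238. 238.]
0.012 [233.  295.5] [239.1 255.9]
0.036 [231.4 294.2] [238.6 247.6]
0.046 [230.8 293.6] [238.3 244. ]
0.062 [229.7 292.8] [237.9 238.3]
```

View pics/w4.png

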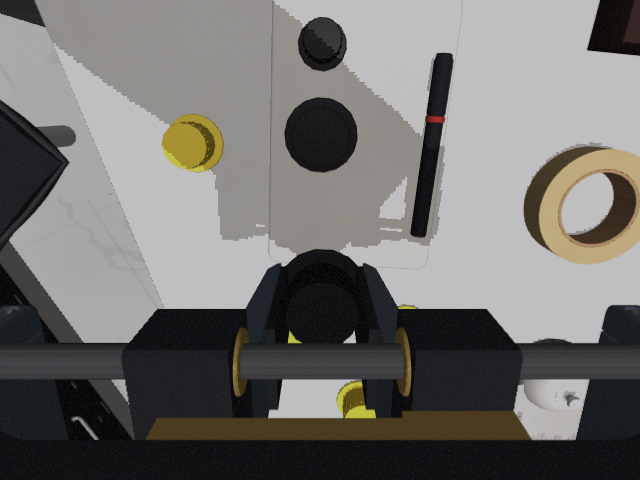

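View pics/st_t.png

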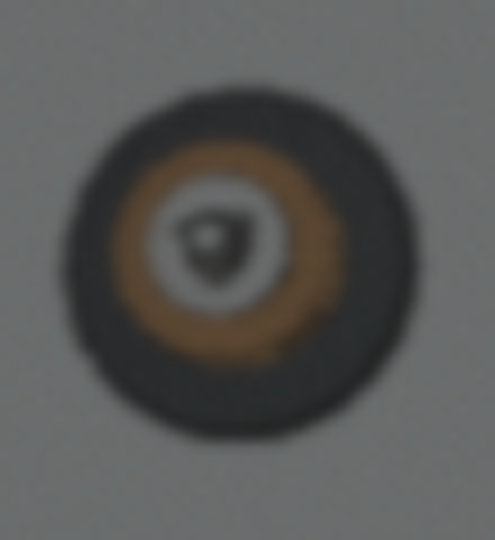

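View pics/st_s.png

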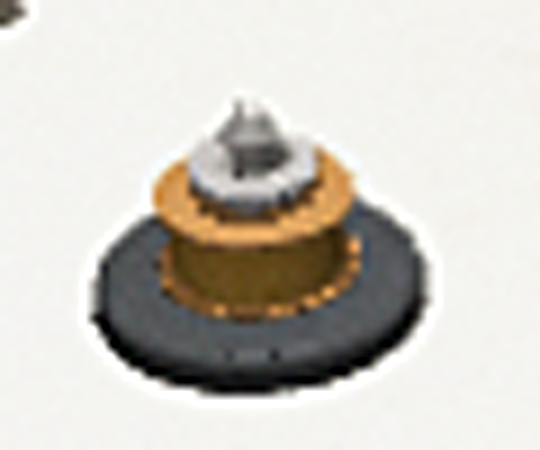

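The cap came up level in the jaws. Next I'll locate the spindle axis from both views.

```bash
python3 -c "
from h import *
mt=camera_model('top');ms=camera_model('scene')
t=cv2.imread('pics/top0.png');s=cv2.imread('pics/scene0.png')
def seg(im,mask,off,m,z,name):
  n,l,st,ce=cv2.connectedComponentsWithStats(mask.astype(np.uint8));i=1+np.argmax(st[1:,4])
  k=max(cv2.findContours((l==i).astype(np.uint8),0,cv2.CHAIN_APPROX_NONE)[0],key=len)
  e=cv2.fitEllipse(k);c=np.array(e[0])/4-.375+off
  print(name,c.round(2),(np.array(e[1])/4).round(1),onplane(m,c,z).round(4))
up=lambda a:cv2.resize(a,None,fx=4,fy=4,interpolation=cv2.INTER_CUBIC)
T=up(t[265:325,205:260]);off=np.array([205,265])
seg(t,T.max(2)<0.75*109,off,mt,.009,'base t')
sat=T.max(2).astype(int)-T.min(2); seg(t,sat>25,off,mt,.036,'spool t')
h=cv2.morphologyEx((sat>25).astype(np.uint8),cv2.MORPH_CLOSE,np.ones((3,3)))
S=up(s[225:275,210:270]);off=np.array([210,225])
seg(s,S.max(2)<150,off,ms,.006,'base s')
for nm,m,uv,z in [('collar t',mt,(228.8,291.9),.046),('collar s',ms,(237.7,243.7),.046),('spool s',ms,(237.8,246.1),.036)]: print(nm,onplane(m,uv,z).round(4))
print('tri collar',tri([(mt,(228.8,291.9)),(ms,(237.7,243.7))]))
"
```

```text
base t [231.34 294.02] [39.3 40.1] [0.4847 0.0713 0.009 ]
spool t [229.79 292.57] [23.5 24.2] [0.4846 0.0707 0.036 ]
base s [238.43 258.19] [20.1 39.3] [0.479  0.0677 0.006 ]
collar t [0.4849 0.0714 0.046 ]
collar s [0.481  0.0692 0.046 ]
spool s [0.4842 0.0732 0.036 ]
tri collar [0.4847159  0.07237033 0.04302308]
```

```bash
python3 -c "
from h import *
go([.485,-.02,.165],.09)"
```

```text
t 4.05 pos [ 0.5209 -0.3257  0.1585] down [-0.     0.001 -1.   ] jaw 0.09 q [-0.6   0.34  1.94  0.    0.85 -0.69] F [-0.5  0.1 -0.5] w 0.339
slide [-0.0204 -0.028  -1.0257] twist [-0.     -0.0002 -0.    ] rows 6.2
```

move_arm(slide=[[-0.01, 0, -0.08], [-0.02, -0.01, -0.22], [-0.02, -0.01, -0.38], [-0.02, -0.02, -0.54], [-0.02, -0.02, -0.7], [-0.02, -0.028, -0.86], [-0.02, -0.028, -0.97], [-0.02, -0.028, -1.0]], twist=[[0, 0, 0], [0, 0, 0], [0, 0, 0], [0, 0, 0], [0, 0, 0], [0, 0, 0], [0, 0, 0], [0, 0, 0]])

```text
time_s: 4.85
eef_pos: [0.4845, -0.0251, 0.164]
tcp_rot: [0.476, 0.523, -0.476, 0.522]
ft_force: [-0.9, -0.2, -0.2]
gripper_width: 0.339
```

move_arm(slide=[[0, 0, 0], [0, 0, 0]], twist=[[0, 0, 0], [0, 0, 0]])

```text
time_s: 5.05
eef_pos: [0.4843, -0.0255, 0.1634]
tcp_rot: [0.476, 0.524, -0.477, 0.521]
ft_force: [0.0, 0.2, -0.6]
gripper_width: 0.338
```

```bash
python3 -c "
from h import *
import pickle
m=camera_model('wrist');im=read_camera('wrist');cv2.imwrite('pics/w5.png',im);pickle.dump(m,open('w5.pkl','wb'))
go([.485,.071,.1],.09)
print(proj(m,[.485,.071,.062]))"
```

```text
t 5.1 pos [ 0.4845 -0.0259  0.1635] down [-0.003  0.002 -1.   ] jaw 0.092 q [-0.1   0.15  2.19  0.    0.8  -0.19] F [-0.5  0.2 -0.2] w 0.344
slide [ 0.2123  0.0318 -0.321 ] twist [ 0.0003 -0.0003  0.0004] rows 2.3
[336.14781041  89.58065881]
```

View pics/w5.png

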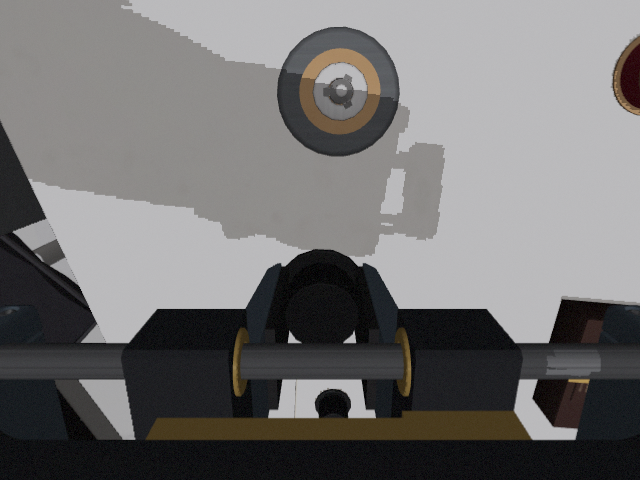

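The spindle tip shows at (341,90) and the held cap at (322,300). I'll measure both with this camera, so that calibration errors cancel.

```bash
python3 -c "
from h import *
import pickle
m=pickle.load(open('w5.pkl','rb'));im=cv2.imread('pics/w5.png')
cv2.imwrite('pics/w5a.png',cv2.resize(im[20:160,270:410],None,fx=4,fy=4,interpolation=cv2.INTER_CUBIC))
cv2.imwrite('pics/w5b.png',cv2.resize(cv2.convertScaleAbs(im[240:360,260:390],alpha=2.5),None,fx=5,fy=5,interpolation=cv2.INTER_CUBIC))
"
```

```text
(no output)
```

View pics/w5a.png

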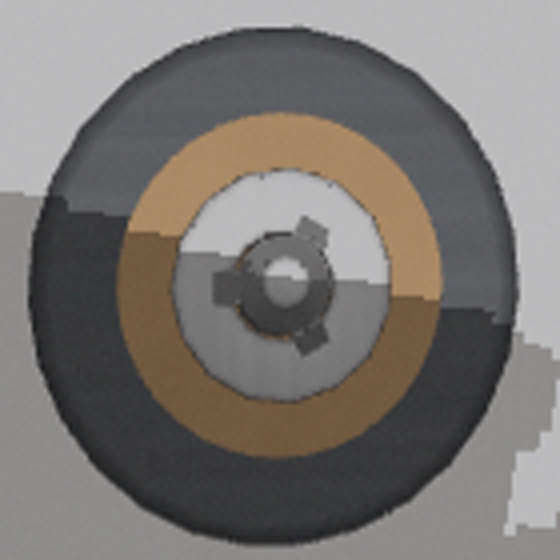

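View pics/w5b.png

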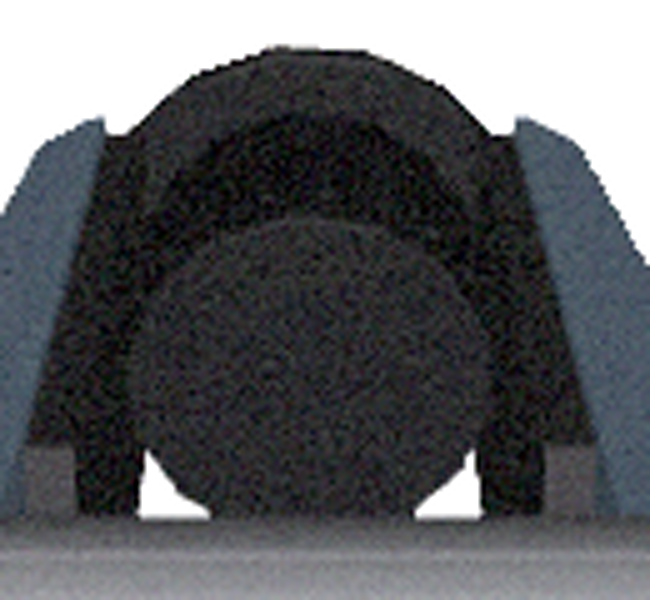

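```bash
python3 -c "
from h import *
import pickle
m=pickle.load(open('w5.pkl','rb'))
tcp=np.array([.4845,-.0259,.1635]);a=.092
yj=np.array([np.cos(a),np.sin(a)]);f=np.array([-yj[1],yj[0]])
zt=tcp[2]+.0013
for n,uv,z,r in [('knobtop edge',(321.9,283.2),zt,16),('flange edge',(322,249),zt-.0255,22),('knob L',(285.6,312),zt,0),('knob R',(358.2,312),zt,0)]:
  p=onplane(m,uv,z)[:2]-f*r/1000; d=p-tcp[:2]; print(n,p.round(4),'jaw',(d@yj).round(4),'fwd',(d@f).round(4))
for n,uv,z in [('tip',(341.1,89.6),.062),('collar',(340.1,91.1),.046),('base',(338,91.1),.012),('base',(338,91.1),.009)]:
  print(n,onplane(m,uv,z)[:2].round(4))
"
```

```text
knobtop edge [ 0.4856 -0.0258] jaw 0.0011 fwd 0.0
flange edge [ 0.4856 -0.0258] jaw 0.0011 fwd 0.0
knob L [ 0.47   -0.0245] jaw -0.0143 fwd 0.0027
knob R [ 0.5006 -0.0216] jaw 0.0164 fwd 0.0028
tip [0.488  0.0713]
collar [0.488  0.0712]
base [0.4878 0.0728]
base [0.4879 0.0729]
```

```bash
python3 -c "
from h import *
go([.4862,.071,.11],.09)"
```

```text
t 5.1 pos [ 0.4845 -0.0259  0.1635] down [-0.003  0.002 -1.   ] jaw 0.092 q [-0.1   0.15  2.19  0.    0.8  -0.19] F [-0.5  0.2 -0.2] w 0.344
slide [ 0.179   0.0357 -0.3207] twist [ 0.0003 -0.0003  0.0004] rows 2.2
```

move_arm(slide=[[0.03, 0.01, -0.08], [0.06, 0.02, -0.16], [0.1, 0.03, -0.24], [0.13, 0.036, -0.29], [0.16, 0.036, -0.315], [0.179, 0.036, -0.321], [0.179, 0.036, -0.321], [0.179, 0.036, -0.321]], twist=[[0, 0, 0], [0, 0, 0], [0, 0, 0], [0, 0, 0], [0, 0, 0], [0, 0, 0], [0, 0, 0], [0, 0, 0]])

```text
time_s: 5.9
eef_pos: [0.4865, 0.0704, 0.1101]
tcp_rot: [0.477, 0.523, -0.477, 0.521]
ft_force: [0.3, -0.6, -0.5]
gripper_width: 0.34
```

```bash
python3 -c "
from h import *
go([.4862,.071,.092],.09)
s=read_camera('scene');cv2.imwrite('pics/s6.png',cv2.resize(s[190:290,180:300],None,fx=6,fy=6,interpolation=cv2.INTER_CUBIC))
s=read_camera('wrist');cv2.imwrite('pics/w6.png',s)
"
```

```text
t 5.9 pos [0.4865 0.0704 0.1101] down [-0.003  0.002 -1.   ] jaw 0.091 q [0.1  0.25 2.2  0.   0.69 0.  ] F [ 0.3 -0.6 -0.5] w 0.34
slide [ 0.0604 -0.0006 -0.0021] twist [ 0.0001 -0.0003  0.0004] rows 0.4
```

View pics/s6.png

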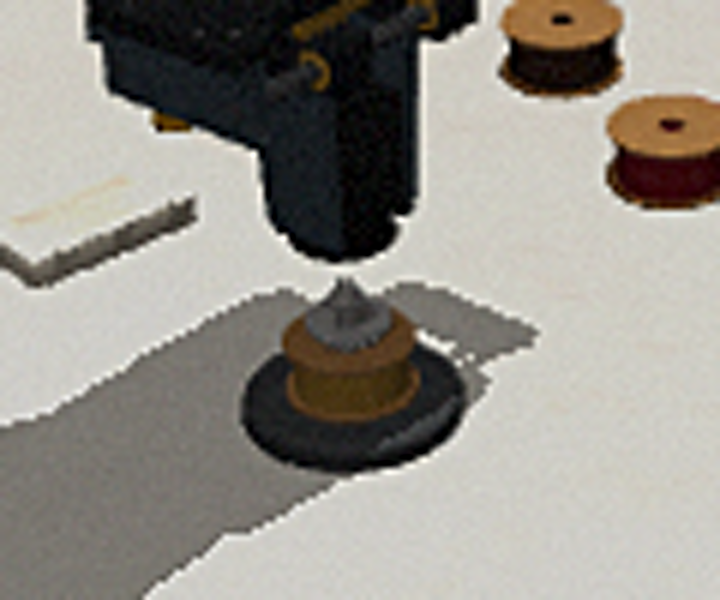

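View pics/w6.png

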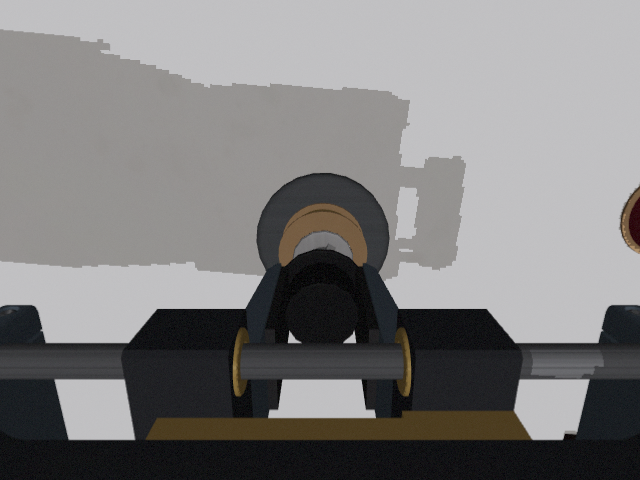

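In the scene crop the cap hangs right over the tip (345 against 346). In the wrist view the base centre (323) and the cap (322) line up too. I'm lowering it over the taper.

move_arm(slide=[[0.015, 0, -0.002], [0.03, 0, -0.002], [0.045, 0, -0.002], [0.06, 0, -0.002], [0.075, 0, -0.002], [0.088, 0, -0.002], [0.098, 0, -0.002], [0.098, 0, -0.002]], twist=[[0, 0, 0], [0, 0, 0], [0, 0, 0], [0, 0, 0], [0, 0, 0], [0, 0, 0], [0, 0, 0], [0, 0, 0]], newtons=55)

```text
time_s: 6.8
eef_pos: [0.4863, 0.0712, 0.0806]
tcp_rot: [0.477, 0.523, -0.477, 0.521]
ft_force: [0.1, -0.3, -0.0]
gripper_width: 0.34
```

```bash
python3 -c "
from h import *
go([.4865,.071,.0657],.09)
s=read_camera('scene');cv2.imwrite('pics/s7.png',cv2.resize(s[190:290,180:300],None,fx=6,fy=6,interpolation=cv2.INTER_CUBIC))
"
```

```text
t 6.8 pos [0.4863 0.0712 0.0806] down [-0.003  0.002 -1.   ] jaw 0.091 q [0.1  0.31 2.2  0.   0.63 0.  ] F [ 0.1 -0.3 -0. ] w 0.34
slide [0.0496 0.0008 0.0008] twist [ 0.0001 -0.0003  0.0004] rows 0.3
```

View pics/s7.png

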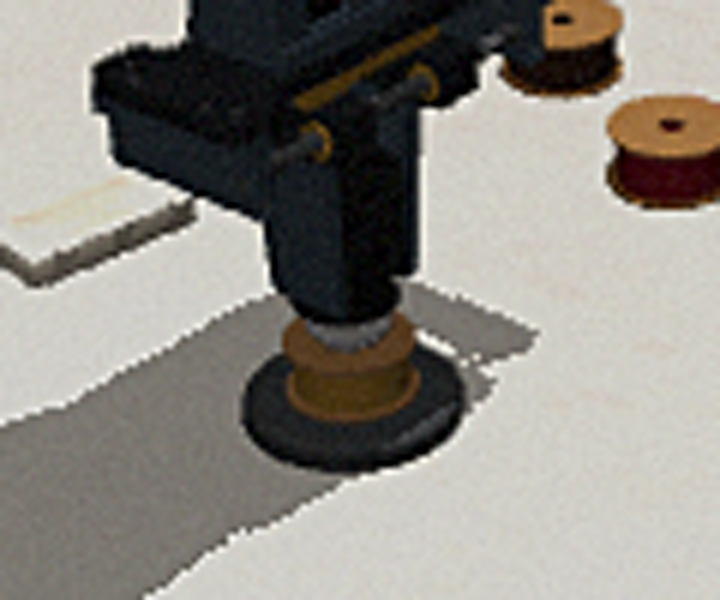

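The tip is inside the mouth with no side force. I'm pressing on.

move_arm(slide=[[0.006, 0, 0], [0.01, 0, 0], [0.014, 0, 0], [0.018, 0, 0], [0.022, 0, 0], [0.022, 0, 0]], twist=[[0, 0, 0], [0, 0, 0], [0, 0, 0], [0, 0, 0], [0, 0, 0], [0, 0, 0]])

```text
time_s: 7.45
eef_pos: [0.4868, 0.0712, 0.0744]
tcp_rot: [0.477, 0.523, -0.477, 0.521]
ft_force: [2.0, 0.6, 3.5]
gripper_width: 0.337
```

move_arm(slide=[[0.004, 0, 0], [0.008, 0, 0], [0.012, 0, 0], [0.012, 0, 0]], twist=[[0, 0, 0], [0, 0, 0], [0, 0, 0], [0, 0, 0]])

```text
time_s: 7.85
eef_pos: [0.4871, 0.0713, 0.0708]
tcp_rot: [0.477, 0.523, -0.477, 0.522]
ft_force: [1.2, -0.1, 1.0]
gripper_width: 0.337
```

move_arm(slide=[[0.004, 0.001, 0], [0.008, 0.001, 0], [0.012, 0.001, 0], [0.015, 0.001, 0], [0.018, 0.001, 0], [0.018, 0.001, 0]], twist=[[0, 0, 0], [0, 0, 0], [0, 0, 0], [0, 0, 0], [0, 0, 0], [0, 0, 0]])

```text
time_s: 8.45
eef_pos: [0.4873, 0.0713, 0.0658]
tcp_rot: [0.477, 0.523, -0.477, 0.521]
ft_force: [-6.3, -0.6, 18.1]
gripper_width: 0.34
```

move_arm(slide=[[0.001, -0.001, 0], [0.001, -0.001, 0], [0.001, -0.001, 0]], twist=[[0, 0, 0], [0, 0, 0], [0, 0, 0]])

```text
time_s: 8.75
eef_pos: [0.4872, 0.0713, 0.0659]
tcp_rot: [0.477, 0.523, -0.477, 0.521]
ft_force: [-1.6, -0.6, 14.1]
gripper_width: 0.338
```

```bash
python3 -c "
from h import *
go([.4865,.071,.0657],.09)
s=read_camera('scene');cv2.imwrite('pics/s8.png',cv2.resize(s[190:290,180:300],None,fx=6,fy=6,interpolation=cv2.INTER_CUBIC))
s=read_camera('wrist');cv2.imwrite('pics/w8.png',s)
cv2.imwrite('pics/w8b.png',cv2.resize(cv2.convertScaleAbs(s[220:360,260:390],alpha=2.5),None,fx=4,fy=4,interpolation=cv2.INTER_CUBIC))
print(state()['ft_force'],state()['ft_torque'])
"
```

```text
t 8.75 pos [0.4872 0.0713 0.0659] down [-0.001  0.002 -1.   ] jaw 0.091 q [0.1  0.34 2.2  0.   0.6  0.  ] F [-1.6 -0.6 14.1] w 0.338
slide [ 0.0005 -0.0025  0.0007] twist [ 0.0002 -0.0003  0.0002] rows 0.0
[-2.36888444 -0.13792603 13.93351651] [-0.06025683  0.34980063 -0.03436104]
```

View pics/s8.png

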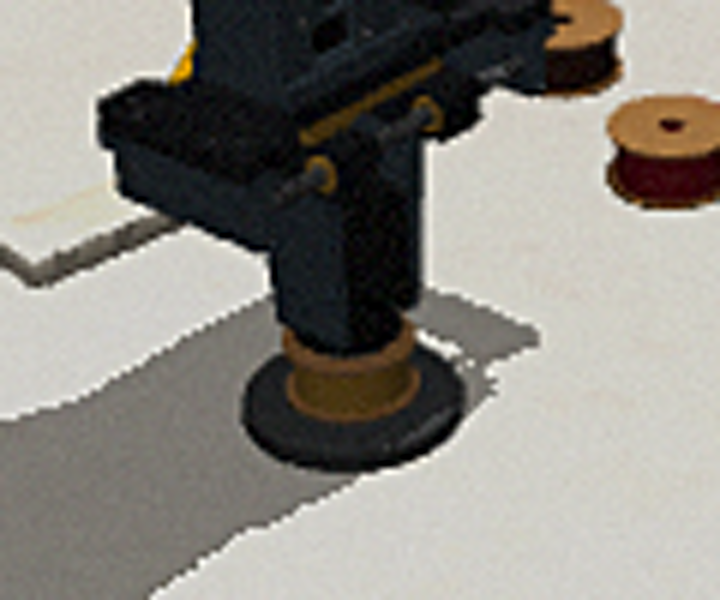

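View pics/w8b.png

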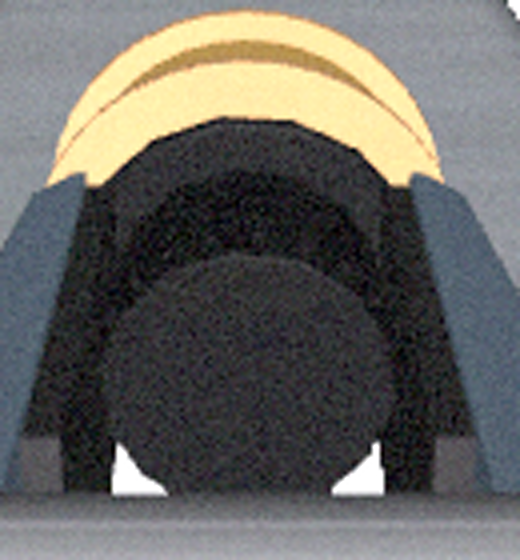

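There has been no slip: the knob edge is at 283.9, against 283.2 before. I'll press 1 mm further to confirm the stop and to keep a margin.

move_arm(slide=[[0.002, -0.001, 0], [0.003, -0.001, 0], [0.003, -0.001, 0], [0.003, -0.001, 0], [0.003, -0.001, 0]], twist=[[0, 0, 0], [0, 0, 0], [0, 0, 0], [0, 0, 0], [0, 0, 0]])

```text
time_s: 9.35
eef_pos: [0.4873, 0.0713, 0.0657]
tcp_rot: [0.477, 0.523, -0.477, 0.521]
ft_force: [-4.5, -0.6, 22.9]
gripper_width: 0.337
```

```bash
python3 -c "
from h import *
go([.4865,.071,.0657],.09)
s=read_camera('wrist')
cv2.imwrite('pics/w9b.png',cv2.resize(cv2.convertScaleAbs(s[220:360,260:390],alpha=2.5),None,fx=4,fy=4,interpolation=cv2.INTER_CUBIC))
print(state()['ft_force'],state()['ft_torque'],state()['eef_pos'])
"
```

```text
t 9.35 pos [0.4873 0.0713 0.0657] down [-0.001  0.002 -1.   ] jaw 0.091 q [0.1  0.34 2.2  0.   0.6  0.  ] F [-4.5 -0.6 22.9] w 0.337
slide [-0.0001 -0.0026  0.0007] twist [ 0.0002 -0.0003  0.0002] rows 0.0
[-4.89513854 -0.69997304 22.97604469] [-0.14191422  0.85719658  0.03941894] [0.48724667 0.07129415 0.06567731]
```

View pics/w9b.png

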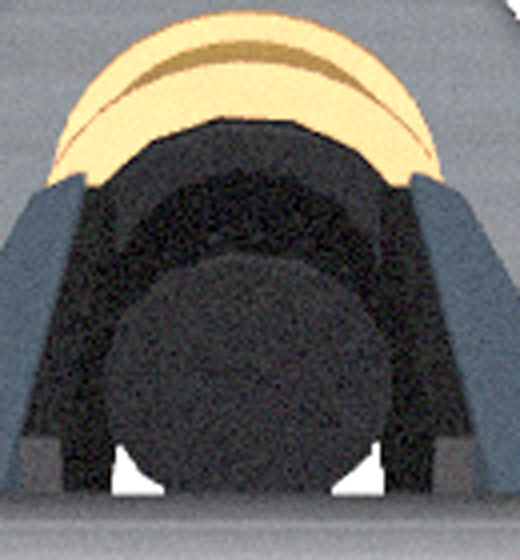

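The force rose from 14 to 23 N over only 0.2 mm of travel, so the collar is on its hard stop. The cap is level and hasn't slipped in the jaws, so I'm handing in while still pressing.

```bash
python3 -c "
from h import *
print(sign_off());s=state();print(s['time_s'],s['ft_force'],s['eef_pos'],s['gripper_width'])"
```

```text
the job is handed in; nothing more can be done
None
the job is handed in; nothing more can be done
```

I gripped the middle-sized black cap, the one at the right end of the row in the top view, and lifted it off the board. I set it over the spindle, pressed it past the click until the collar reached its stop, and handed in at about 9.4 s while still holding it down. `sign_off()` gave no verdict, and I could not read the state afterwards.

- **Collar:** pressing 0.9 mm further raised the force from 14 to 23 N but moved the tool only 0.2 mm, so it was on the hard stop. The tool height puts the cap's underside at about 40 mm.
- **Cap:** it stayed level, with no visible slip in the jaws. The grip command was 55 N.
- **Other things:** I moved nothing else knowingly. The last pictures show only the area round the stand, so I did not check the other caps and bystanders at the end.
- **Disagreements:** the top and wrist cameras differed by about 2–3 mm on the cap and stand positions. I used the wrist view relative to the held cap. A side force of about 5 N along x remained at the end.
- **Click:** I did not see it directly. The force fell from 3.5 to 1 N as the cap passed the tongues.

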